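Roll a steel roller up the inspection ramp until the catch holds it at the top stop

ROBOT

A 7-joint arm with a two-finger parallel gripper is mounted at the origin on the work surface. World frame = base frame: x ahead of the robot, y to its left, z up, the work surface at z = 0. Lengths are in m, angles in rad, forces in N, time in s.
With the tool pointing down it reaches from about 0.425 to 0.925 m from the base axis. Payload 6.8 kg.
Tool frame: the origin (TCP) lies on the centre line of the jaws, within the pads' length; the fingertips stand 17 mm ahead of it and the grasp point (between the pads) lies 2 mm behind it; z points along the fingers, x is the direction in which the jaws open and shut, and the axes are right-handed (so a half turn about z gives the same grasp; the last joint's range is limited). The gripper opens to 85 mm and grips with 20 to 120 N. Pads are 22 mm wide; open, the fingers measure 114 mm over their backs; the gripper's body (76 mm by 85 mm) begins 54 mm behind the grasp point. The pads swing forward as they close: fully open they stand 13 mm farther back than shut.
Start: joints at [1.24, 0.477, 0.022, 1.555, -0.011, 1.109, -0.083], TCP at [0.149, -0.658, 0.248] pointing down, gripper open.
Joint ranges: [-2.96, 2.96], [-0.34, 2.1], [-1.41, 1.46], [0.24, 2.44], [-1.37, 4.51], [0.17, 1.92], [-2.96, 2.96]. Speed limits (rad/s): [2.39, 2.39, 3.14, 3.14, 3.14, 3.14, 3.14].

INTERFACE

Orientations are given as a rotation vector (axis times angle).
In Python, from bench import r gives the robot as it stands.
- The arm moves only by the tool arm_command, never from a script. Its argument "increments" is a list of rows, each a list of 3 entries, a list of its own where there are three numbers: the shift along the world's x, y, z in m, then the turn, a rotation vector about the world's x, y, z in rad, then the opening in per cent of the stroke, from 0 (shut) to 100 (fully open). A call has 1 to 10 rows; each row is the pose to reach, as a shift and turn from the pose commanded when the call began; what a row does not reach only later rows make up. A row lasts 1/10 s, in which the tool goes at most 50 mm and 8.59 degrees, less where a joint would pass 70% of its speed; a pose out of reach is approached as far as the arm can. A call with a gripper value outside its range is refused whole. The fingers move at their own pace and stop on an object; "newtons" is the grip in N (left out, the last holds). Time passes only in rows, so rows that repeat a pose let the fingers close. It gives the time, the measured TCP pose, the force and the opening at its end, in the units of the state.
- r.get_obs(): the state, without advancing time (a new reading comes with each control period).
- r.grab_frame(name): name is "scene" or "top" or "wrist"; returns the picture (480x640x3 uint8, blue, green, red); there is no depth.
- r.camera_model(name): a dict with "camera_matrix" (3x3 intrinsics, pixels), "camera_from_world" (4x4, takes a point from world to camera coordinates). Camera axes: x right, y down, z forward; pixel columns grow to the right and rows downward; lengths in m; the calibration is good to about 2 mm. A picture is of the moment at which its call begins: read the wrist's pose just before it. camera_model takes no time and is no camera call; for the wrist camera it gives the pose at the moment of the call.
- r.hand_in(): hands the job in, once; it reports no verdict.
The state is a dict: "clock": time; "joints": joint angles; "qvel": joint speeds; "tau": joint torques, N m; "tcp_pos": TCP position; "orientation": TCP orientation; "contact_force": force on the tool from outside, world axes, zero at the start; "moment": the same for the moment, N m; "grip_width": finger opening in m.
Only numpy, scipy, OpenCV 4.12 (cv2) and the standard library are available. Lean on these libraries where they do the work, as an engineer would, in place of code of your own. Each camera call takes 0.05 s, during which the arm holds its last target. There are 200 camera calls.

TASK

On the two-lane inspection ramp, push the roller that has stub axles up its lane with your fingertips until it is at the top stop and the spring catch has sprung up behind it and keeps it from rolling back, then take your hand away. Push it steadily: do not pick it up, shoot it up the ramp or let it run free down it. Leave the plain roller at the foot of the other lane and everything else on the bench where it is.

Things in the scene. Friction and masses are not known exactly. Their poses are not given: they have to be found in the camera images.
- track: sloping two-lane aluminium track of the inspection ramp, fixed. Origin: lower end of the lane floors, midway between the lanes, 30 mm above the table. x runs uphill along the floors (10 degree slope), y left looking uphill, z square to the floors. Lanes at y = +38 and -38 mm, 23 mm wide, side walls 12 mm high, at the foot (x = -4 to 0) a lip 10 mm high. Nothing stands above the lanes
- stop_left (a point): middle of the top stop face of the lane at y = +38 mm of the track: at x = 225 mm of the track, 25 mm above the lane floor; the face is 34 mm high. A roller touching it has its centre 25 mm downhill of this point
- stop_right (a point): middle of the top stop face of the lane at y = -38 mm of the track: at x = 225 mm of the track, 25 mm above the lane floor; the face is 34 mm high. A roller touching it has its centre 25 mm downhill of this point
- nose_left (a point): tip of the raised catch of the left lane, x = 176 mm of the track (spring catch nose): steel, 8 mm wide, sloping up out of the lane floor from 21 mm downhill to this nose, 8 mm high. A roller rolling uphill presses it down by its weight; it springs up behind the roller when that is within about 5 mm of the stop, and the roller then rests back on it, centre 18 mm uphill of the nose
- nose_right (a point): the same for the right lane (y = -38 mm): tip of its raised catch, x = 176 mm of the track, 8 mm above the lane floor. These points stay where the raised tip is, also while the catch is pressed down
- catch_left (a joint): spring catch of the left lane (y = +38 mm of the track): 0 = fully up (holding), about 0.3 rad while a roller passes over it, 0.36 rad at most
- catch_right (a joint): spring catch of the right lane (y = -38 mm of the track): 0 = fully up (holding), about 0.3 rad while a roller passes over it, 0.36 rad at most
- axle_roller_center (a point): centre of the roller with stub axles: steel, 50 mm diameter, 20 mm wide, 0.33 to 0.48 kg, an 18 mm thick stub axle sticking out 16 mm on each side. It stands on its rim in either lane (varies), axle across, centre 25 mm above the floor, resting on the foot lip with its centre at x = 20 mm of the track. Left alone on the slope it rolls down; pushing it up takes 1 to 3 N
- plain_roller_center (a point): centre of the plain roller: steel, 50 mm diameter, 20 mm wide, no axles; it stands on its rim at the foot of the other lane
There are look-alikes about, which are no part of the job. Leave any red or yellow look-alike of the part that bears axle_roller_center alone.

How it is judged:
By the outcome, as a careful person would: the job done as asked, in the order asked, and still so for the second after the job is handed in, with the robot touching nothing.
It also fails if it takes over 38 s, if anything falls off the work surface, if the arm or the gripper's body presses on something with over 40 N, if the wrist force passes 120 N, or if a joint passes its speed limit or range.

## Working session

There is one attempt and no reset: what is moved stays moved. The work goes in short steps, Python scripts to look and compute and a tool call to move; the robot and the scene stay as the last step left them, time stands still between calls to the robot, and variables do not carry over. Pictures are saved under pics/ and viewed, about 8 in all and at most 12, crops included, and the job is handed in when it is done.

Besides the shell and the picture viewer there is one more tool, called as a command line: name --argument value ..., lists and objects as JSON in quotes. arm_command: Moves the arm, as the interface text tells. Its arguments: {"type":"object","properties":{"increments":{"type":"array","items":{"type":"array"}},"newtons":{"type":"number"}},"required":["increments"]}

```bash
mkdir -p pics; ls; python3 - <<'E'
from bench import r
import cv2
for n in("scene","top"):
    cv2.imwrite(f"pics/{n}0.png",r.grab_frame(n))
    m=r.camera_model(n);print(n,m["camera_matrix"].round(1).tolist(),m["camera_from_world"].round(4).tolist())
print(r.get_obs())
E
```

```text
pics
scene [[529.9, 0.0, 307.3], [0.0, 529.9, 233.8], [0.0, 0.0, 1.0]] [[0.7611, 0.6484, 0.0164, -0.3616], [0.3806, -0.4259, -0.8208, -0.1015], [-0.5253, 0.631, -0.5709, 1.2533], [0.0, 0.0, 0.0, 1.0]]
top [[472.4, 0.0, 324.6], [0.0, 472.4, 243.5], [0.0, 0.0, 1.0]] [[-0.025, -0.9992, -0.0324, 0.0319], [-0.9877, 0.0297, -0.1538, 0.5159], [0.1546, 0.0281, -0.9876, 0.8341], [0.0, 0.0, 0.0, 1.0]]
{'clock': 0.1, 'joints': array([ 1.23985218,  0.47770376,  0.02236784,  1.55632119, -0.01148717,
        1.10933487, -0.08310205]), 'qvel': array([-1.79227704e-03, -6.50083927e-04, -1.27362651e-03, -1.67520210e-03,
       -1.38811821e-04, -2.16744657e-03,  1.40545252e-05]), 'tau': array([ 4.75604684e-03, -5.97755706e+01,  1.61398150e+00, -2.81950361e+01,
        1.28613354e-02,  5.09495119e-03, -9.36057205e-06]), 'tcp_pos': array([ 0.14904061, -0.6578274 ,  0.24744586]), 'orientation': array([-2.45396342e+00,  1.96009117e+00,  2.14176714e-03]), 'contact_force': array([ 0.48193534, -0.3527414 ,  0.18400108]), 'moment': array([-0.03692901,  0.01218549,  0.01588806]), 'grip_width': 0.08524791193308447}
```

View pics/scene0.png

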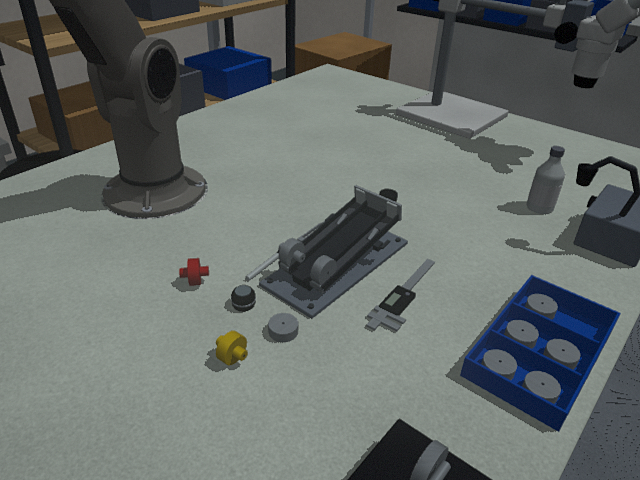

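View pics/top0.png

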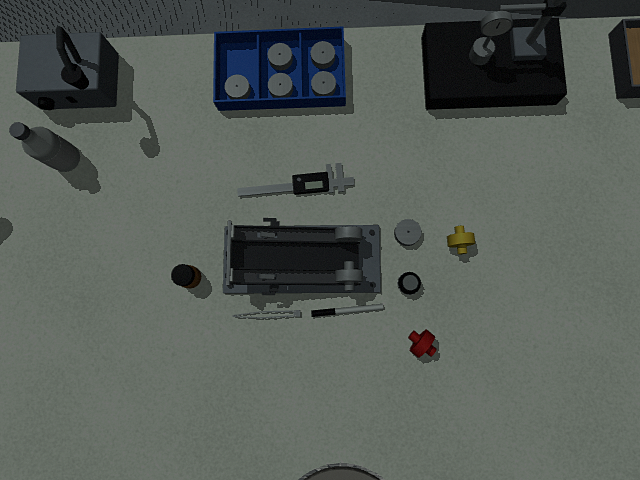

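The scene and top views show the ramp, with its foot at image right (about 375,258 in top) and uphill towards +y. The axle roller is in the lane nearer the robot (348,275). The plain roller is in the other lane (348,235). Next I'll enlarge the ramp for measuring.

```bash
python3 - <<'E'
import cv2
a=cv2.imread("pics/top0.png")[210:305,215:390]
a=cv2.convertScaleAbs(cv2.resize(a,None,fx=4.5,fy=4.5,interpolation=cv2.INTER_CUBIC),alpha=1.6,beta=15)
cv2.imwrite("pics/topc.png",a)
b=cv2.imread("pics/scene0.png")[175:320,240:420]
b=cv2.convertScaleAbs(cv2.resize(b,None,fx=4,fy=4,interpolation=cv2.INTER_CUBIC),alpha=1.6,beta=15)
cv2.imwrite("pics/scenec.png",b)
E
```

```text
(no output)
```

View pics/topc.png

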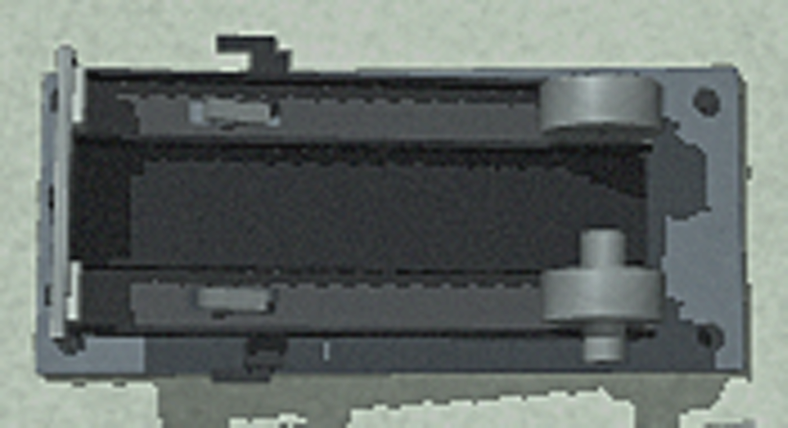

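View pics/scenec.png

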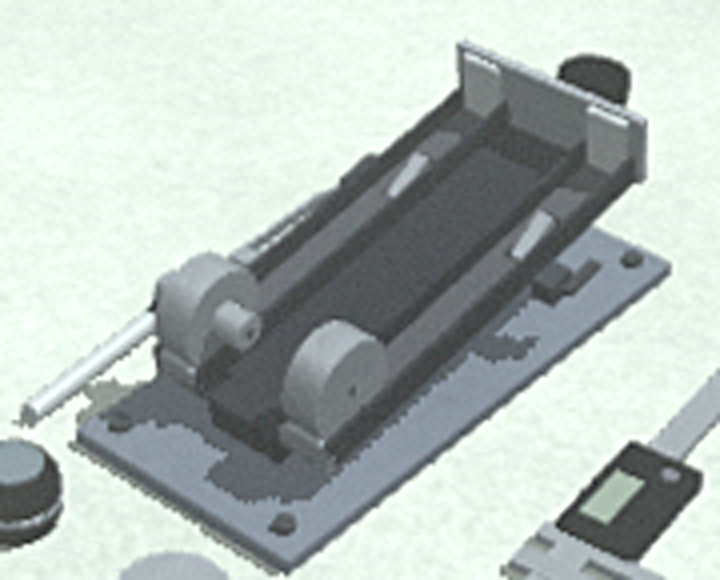

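The crops show the axle roller's axle at about (604,295) in the top crop. Its stop's top face is near (80,290), the other lane's stop at (84,96), and both catches are up.

```bash
cat > h.py <<'E'
import numpy as np
from bench import r
def ray(n,u,v,z):
    m=r.camera_model(n);K,T=m["camera_matrix"],m["camera_from_world"];R=T[:3,:3];c=-R.T@T[:3,3]
    d=R.T@np.linalg.solve(K,[u,v,1]);return c+d*(z-c[2])/d[2]
def proj(n,p):
    m=r.camera_model(n);q=m["camera_from_world"][:3]@np.r_[p,1];q=m["camera_matrix"]@q;return q[:2]/q[2]
E
python3 - <<'E'
from h import *
C=lambda x,y:(215+x/4.5,210+y/4.5)
S=lambda x,y:(240+x/4,175+y/4)
p=lambda s,q:print(s,q.round(4))
p("axle outer end",ray("top",*C(604,362),.058));p("axle inner end",ray("top",*C(603,228),.058))
p("axle mid",ray("top",*C(604,295),.058))
for e in(268,322):p("axle rim edge",ray("top",*C(604,e),.083))
p("stopL",ray("top",*C(80,290),.110));p("stopR",ray("top",*C(84,96),.110))
p("noseL",ray("top",*C(199,299),.0684));p("noseR",ray("top",*C(205,108),.0684))
for e in(76,130):p("plain",ray("top",*C(601,e),.083))
# scene
p("sc stopL topmid",ray("scene",*S(480,60),.110));p("sc stopR",ray("scene",*S(608,113),.110))
p("sc noseL",ray("scene",*S(419,157),.0684));p("sc noseR",ray("scene",*S(545,215),.0684))
p("sc axle inner end centre",ray("scene",*S(251,332),.058)); p("sc plain face ctr",ray("scene",*S(352,392),.058))
E
```

```text
axle outer end [ 0.4279 -0.0245  0.058 ]
axle inner end [ 0.4813 -0.0259  0.058 ]
axle mid [ 0.4544 -0.0254  0.058 ]
axle rim edge [ 0.4627 -0.0252  0.083 ]
axle rim edge [ 0.4418 -0.0245  0.083 ]
stopL [0.4573 0.1728 0.11  ]
stopR [0.5316 0.1717 0.11  ]
noseL [0.4564 0.1349 0.0684]
noseR [0.533  0.1322 0.0684]
plain [ 0.5384 -0.0265  0.083 ]
plain [ 0.5169 -0.0258  0.083 ]
sc stopL topmid [0.4656 0.1699 0.11  ]
sc stopR [0.5409 0.1699 0.11  ]
sc noseL [0.4595 0.1317 0.0684]
sc noseR [0.5357 0.131  0.0684]
sc axle inner end centre [ 0.4819 -0.022   0.058 ]
sc plain face ctr [ 0.5426 -0.0252  0.058 ]
```

arm_command --increments '[[[0.303,0.538,-0.06],[0,0,1.33],0],[[0.303,0.538,-0.06],[0,0,1.33],0],[[0.303,0.538,-0.06],[0,0,1.33],0],[[0.303,0.538,-0.06],[0,0,1.33],0],[[0.303,0.538,-0.06],[0,0,1.33],0],[[0.303,0.538,-0.06],[0,0,1.33],0],[[0.303,0.538,-0.06],[0,0,1.33],0],[[0.303,0.538,-0.06],[0,0,1.33],0],[[0.303,0.538,-0.06],[0,0,1.33],0],[[0.303,0.538,-0.06],[0,0,1.33],0]]' --newtons 40

```text
clock: 1.1
tcp_pos: [0.3937, -0.223, 0.1998]
orientation: [3.141, -0.023, 0.0]
contact_force: [0.8, -0.1, 0.2]
grip_width: -0.0002
```

arm_command --increments '[[[0,0,0],[0,0,0],0],[[0,0,0],[0,0,0],0]]'

```text
clock: 1.3
tcp_pos: [0.3936, -0.2237, 0.1997]
orientation: [-3.141, 0.023, 0.001]
contact_force: [0.8, -0.8, -0.0]
grip_width: 0.0003
```

arm_command --increments '[[[0.058,0.118,-0.08],[0,0,-0.004],0],[[0.058,0.118,-0.08],[0,0,-0.004],0],[[0.058,0.118,-0.08],[0,0,-0.004],0],[[0.058,0.118,-0.08],[0,0,-0.004],0],[[0.058,0.118,-0.08],[0,0,-0.004],0],[[0.058,0.118,-0.08],[0,0,-0.004],0]]'

```text
clock: 1.9
tcp_pos: [0.4509, -0.1089, 0.1201]
orientation: [3.14, -0.039, -0.001]
contact_force: [0.1, 0.9, 0.8]
grip_width: 0.0
```

```bash
python3 - <<'E'
from h import *
import cv2
o=r.get_obs();t=o["tcp_pos"];print(t.round(4),o["orientation"].round(3),o["contact_force"].round(2))
b=r.grab_frame("scene")
print("tip px",proj("scene",t-[0,0,.017]),"tcp",proj("scene",t), "tip30",proj("scene",t-[0,0,.030]))
b=cv2.resize(b[130:330,190:430],None,fx=3.3,fy=3,interpolation=cv2.INTER_CUBIC)
b=cv2.convertScaleAbs(b,alpha=1.5,beta=10)
for dz,c in((.017,(0,0,255)),(.030,(0,255,0))):
    u=proj("scene",t-[0,0,dz]);cv2.circle(b,(int((u[0]-190)*3.3),int((u[1]-130)*3)),3,c,-1)
cv2.imwrite("pics/s1.png",b)
E
```

```text
[ 0.4509 -0.1089  0.1201] [ 3.14e+00 -3.90e-02 -1.00e-03] [0.09 0.86 0.78]
tip px [255.23662051 252.6959364 ] tcp [254.83005917 244.4943107 ] tip30 [255.5415797  258.84792599]
```

View pics/s1.png

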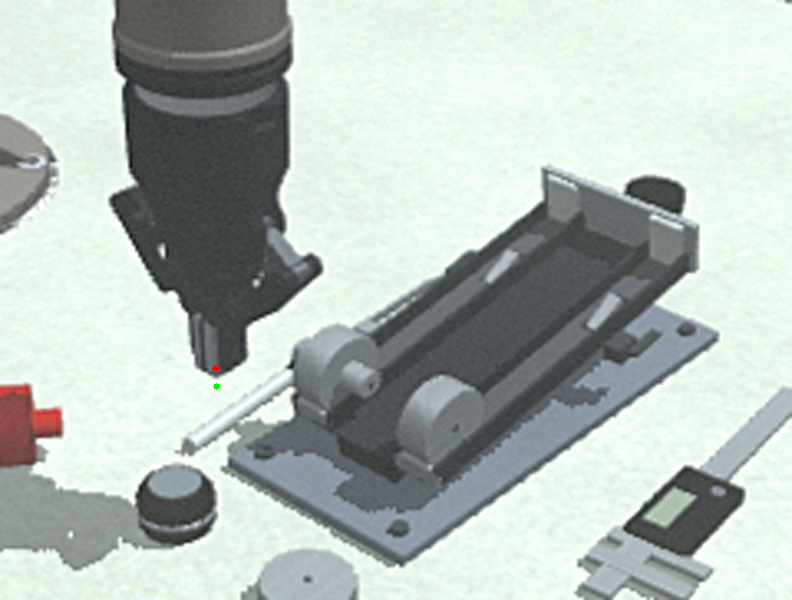

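The fingertips (216,370) match the 17 mm model, so I'll go down behind the axle roller.

arm_command --increments '[[[0.002,0.02,-0.02],[0,0,0],0],[[0.002,0.028,-0.04],[0,0,0],0],[[0.002,0.03,-0.053],[0,0,0],0],[[0.002,0.03,-0.053],[0,0,0],0],[[0.002,0.03,-0.053],[0,0,0],0],[[0.002,0.03,-0.053],[0,0,0],0]]'

```text
clock: 2.55
tcp_pos: [0.4539, -0.0777, 0.0678]
orientation: [3.141, -0.037, 0.002]
contact_force: [-0.3, 0.3, 0.7]
grip_width: -0.0002
```

arm_command --increments '[[[0,0.004,0],[0,0,0],0],[[0,0.007,0],[0,0,0],0],[[0,0.01,0.0],[0,0,0],0],[[0,0.013,0.0],[0,0,0],0],[[0,0.016,0.0],[0,0,0],0],[[0,0.019,0.0005],[0,0,0],0],[[0,0.022,0.001],[0,0,0],0],[[0,0.026,0.0017],[0,0,0],0],[[0.0,0.03,0.0024],[0,0,0],0],[[0.0,0.034,0.0031],[0,0,0],0]]'

```text
clock: 3.55
tcp_pos: [0.4534, -0.0424, 0.0701]
orientation: [3.141, -0.035, 0.0]
contact_force: [0.2, -2.4, 1.6]
grip_width: 0.0
```

```bash
python3 - <<'E'
from h import *
import cv2
o=r.get_obs();print(o["tcp_pos"].round(4),o["contact_force"].round(2))
b=r.grab_frame("scene")
b=cv2.resize(b[150:320,230:420],None,fx=3,fy=3,interpolation=cv2.INTER_CUBIC)
cv2.imwrite("pics/s2.png",cv2.convertScaleAbs(b,alpha=1.5,beta=10))
E
```

```text
[ 0.4534 -0.0424  0.0701] [ 0.16 -2.39  1.57]
```

View pics/s2.png

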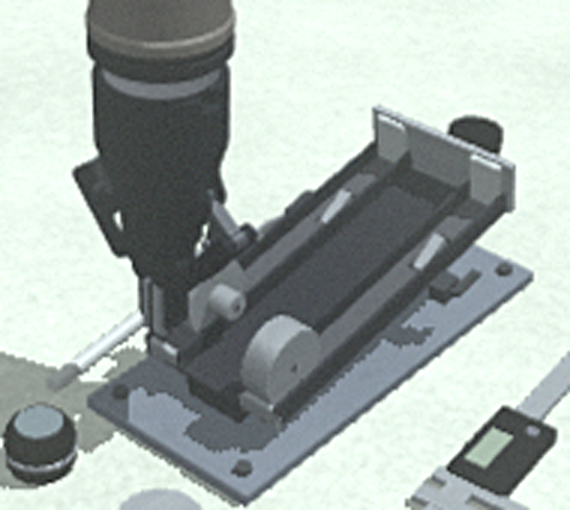

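The roller (about 215,300) is being pushed up its lane and stays in contact, with about 2.4 N on the tool. I'll continue up the slope.

arm_command --increments '[[[0.0001,0.0045,0.0008],[0,0,0],0],[[0.0002,0.009,0.0016],[0,0,0],0],[[0.0002,0.0135,0.0024],[0,0,0],0],[[0.0003,0.018,0.0032],[0,0,0],0],[[0.0004,0.0225,0.004],[0,0,0],0],[[0.0005,0.027,0.0048],[0,0,0],0],[[0.0006,0.0315,0.0056],[0,0,0],0],[[0.0007,0.036,0.0063],[0,0,0],0],[[0.0008,0.0405,0.0071],[0,0,0],0],[[0.0008,0.045,0.0079],[0,0,0],0]]'

```text
clock: 4.6
tcp_pos: [0.4541, 0.0027, 0.078]
orientation: [3.141, -0.034, -0.0]
contact_force: [0.2, -3.1, 0.9]
grip_width: 0.0003
```

arm_command --increments '[[[0.0001,0.0045,0.0008],[0,0,0],0],[[0.0002,0.009,0.0016],[0,0,0],0],[[0.0002,0.0135,0.0024],[0,0,0],0],[[0.0003,0.018,0.0032],[0,0,0],0],[[0.0004,0.0225,0.004],[0,0,0],0],[[0.0005,0.027,0.0048],[0,0,0],0],[[0.0006,0.0315,0.0056],[0,0,0],0],[[0.0007,0.036,0.0063],[0,0,0],0],[[0.0008,0.0405,0.0071],[0,0,0],0],[[0.0008,0.045,0.0079],[0,0,0],0]]'

```text
clock: 5.6
tcp_pos: [0.4549, 0.0476, 0.0859]
orientation: [3.141, -0.035, -0.0]
contact_force: [0.3, -3.0, 1.8]
grip_width: 0.0001
```

arm_command --increments '[[[0.0001,0.004,0.0007],[0,0,0],0],[[0.0002,0.008,0.0014],[0,0,0],0],[[0.0002,0.012,0.0021],[0,0,0],0],[[0.0003,0.016,0.0028],[0,0,0],0],[[0.0004,0.02,0.0035],[0,0,0],0],[[0.0005,0.024,0.0042],[0,0,0],0],[[0.0006,0.028,0.0049],[0,0,0],0],[[0.0007,0.032,0.0056],[0,0,0],0],[[0.0008,0.036,0.0063],[0,0,0],0],[[0.0008,0.04,0.007],[0,0,0],0]]'

```text
clock: 6.6
tcp_pos: [0.4558, 0.0877, 0.0929]
orientation: [-3.141, 0.034, -0.0]
contact_force: [0.3, -3.5, 1.4]
grip_width: 0.0002
```

arm_command --increments '[[[0.0001,0.002,0.0004],[0,0,0],0],[[0.0001,0.004,0.0007],[0,0,0],0],[[0.0001,0.006,0.0011],[0,0,0],0],[[0.0001,0.008,0.0014],[0,0,0],0],[[0.0002,0.01,0.0018],[0,0,0],0],[[0.0002,0.012,0.0021],[0,0,0],0],[[0.0003,0.014,0.0025],[0,0,0],0],[[0.0003,0.016,0.0028],[0,0,0],0],[[0.0003,0.018,0.0032],[0,0,0],0],[[0.0003,0.02,0.0035],[0,0,0],0]]'

```text
clock: 7.6
tcp_pos: [0.4561, 0.1078, 0.0964]
orientation: [-3.141, 0.034, -0.0]
contact_force: [-0.4, -1.3, 0.2]
grip_width: -0.0001
```

arm_command --increments '[[[0,0.001,0.0002],[0,0,0],0],[[0,0.002,0.0004],[0,0,0],0],[[0,0.003,0.0005],[0,0,0],0],[[0,0.004,0.0007],[0,0,0],0],[[0,0.005,0.0009],[0,0,0],0]]'

```text
clock: 8.1
tcp_pos: [0.456, 0.1115, 0.0972]
orientation: [3.14, -0.036, -0.001]
contact_force: [0.3, -3.6, 1.7]
grip_width: 0.0004
```

```bash
python3 - <<'E'
from h import *
import cv2
o=r.get_obs();print(o["tcp_pos"].round(4),o["contact_force"].round(2))
b=r.grab_frame("scene")
b=cv2.resize(b[150:270,290:420],None,fx=5,fy=5,interpolation=cv2.INTER_CUBIC)
cv2.imwrite("pics/s3.png",cv2.convertScaleAbs(b,alpha=1.8,beta=15))
E
```

```text
[0.456  0.1115 0.0972] [ 0.26 -3.61  1.68]
```

View pics/s3.png

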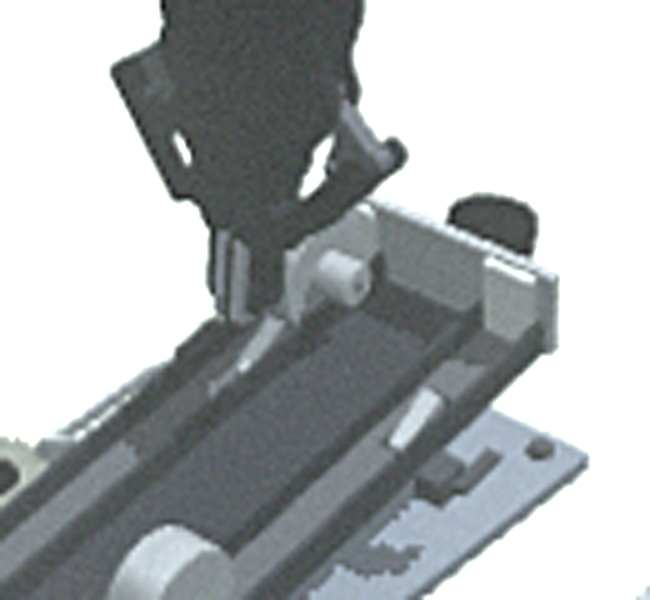

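The axle roller is near its stop, and the catch tip at (275,320) sits where the raised tip was at the start, (274,321). I'll creep a little further until it touches the stop.

arm_command --increments '[[[0,0.0007,0.0001],[0,0,0],0],[[0,0.0014,0.0002],[0,0,0],0],[[0,0.002,0.0004],[0,0,0],0]]'

```text
clock: 8.45
tcp_pos: [0.4561, 0.1142, 0.0977]
orientation: [3.141, -0.035, 0.0]
contact_force: [0.3, -2.5, 1.4]
grip_width: -0.0001
```

arm_command --increments '[[[0,0.0007,0.0001],[0,0,0],0],[[0,0.0014,0.0002],[0,0,0],0],[[0,0.002,0.0004],[0,0,0],0]]'

```text
clock: 8.75
tcp_pos: [0.4561, 0.1163, 0.0981]
orientation: [3.141, -0.035, 0.0]
contact_force: [-0.3, -3.1, 1.6]
grip_width: -0.0
```

arm_command --increments '[[[0,0.0007,0.0001],[0,0,0],0],[[0,0.0014,0.0002],[0,0,0],0],[[0,0.002,0.0004],[0,0,0],0]]'

```text
clock: 9.05
tcp_pos: [0.4559, 0.1168, 0.0982]
orientation: [3.139, -0.036, -0.001]
contact_force: [0.3, -7.7, -0.4]
grip_width: 0.0001
```

The force rose to 7.7 N and motion stalled, so it is at the stop. I'll back off slowly, so the finger stays behind the roller if the catch hasn't engaged.

arm_command --increments '[[[0,-0.002,-0.0003],[0,0,0],0],[[0,-0.004,-0.0006],[0,0,0],0],[[0,-0.006,-0.001],[0,0,0],0],[[0,-0.008,-0.0013],[0,0,0],0],[[0,-0.01,-0.0016],[0,0,0],0],[[0,-0.012,-0.0019],[0,0,0],0],[[0,-0.014,-0.0023],[0,0,0],0],[[0,-0.014,-0.0023],[0,0,0],0],[[0,-0.014,-0.0023],[0,0,0],0]]'

```text
clock: 9.95
tcp_pos: [0.4561, 0.1043, 0.0962]
orientation: [-3.141, 0.035, -0.0]
contact_force: [0.2, 0.9, 0.3]
grip_width: 0.0001
```

```bash
python3 - <<'E'
from h import *
import cv2
o=r.get_obs();print(o["tcp_pos"].round(4),o["contact_force"].round(2))
b=r.grab_frame("scene")
b=cv2.resize(b[150:270,290:420],None,fx=5,fy=5,interpolation=cv2.INTER_CUBIC)
cv2.imwrite("pics/s4.png",cv2.convertScaleAbs(b,alpha=1.8,beta=15))
E
```

```text
[0.4561 0.1043 0.0962] [0.15 0.85 0.33]
```

View pics/s4.png

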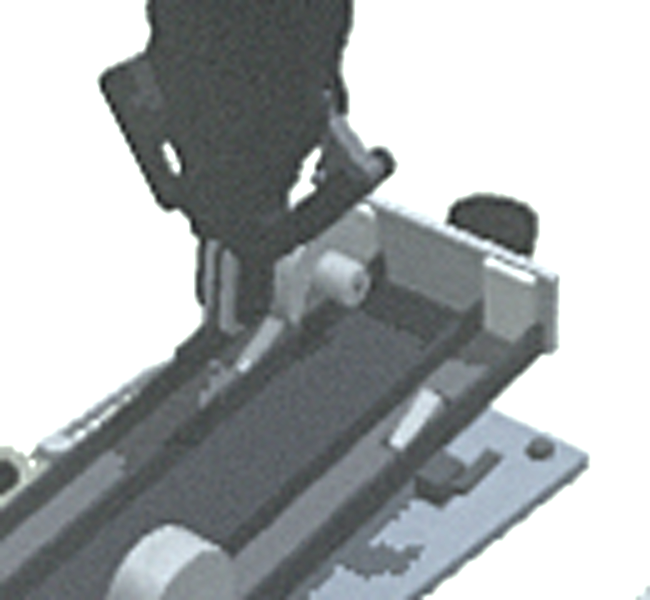

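The finger force is back to about 0, the roller stays at the top (axle end at 355,285) and the catch is up. I'll back off further and lift away.

arm_command --increments '[[[0,-0.004,0],[0,0,0],0],[[0,-0.008,0],[0,0,0],0],[[0,-0.014,0.002],[0,0,0],0],[[0,-0.025,0.01],[0,0,0],0],[[0,-0.05,0.03],[0,0,0],0],[[0,-0.08,0.06],[0,0,0],0],[[0,-0.12,0.1],[0,0,0],0],[[0,-0.16,0.13],[0,0,0],0],[[0,-0.2,0.15],[0,0,0],0],[[0,-0.2,0.15],[0,0,0],0]]'

```text
clock: 11.0
tcp_pos: [0.4571, -0.1027, 0.2493]
orientation: [3.138, -0.05, 0.009]
contact_force: [-0.0, -0.0, -1.4]
grip_width: 0.0001
```

```bash
python3 - <<'E'
from h import *
import cv2
o=r.get_obs();print(o["clock"],o["tcp_pos"].round(4),o["contact_force"].round(2))
b=r.grab_frame("scene")[160:310,240:420];t=r.grab_frame("top")[205:305,215:390]
f=lambda a,w:cv2.convertScaleAbs(cv2.resize(a,(w,int(a.shape[0]*w/a.shape[1])),interpolation=cv2.INTER_CUBIC),alpha=1.7,beta=15)
c=np.vstack([f(b,400),f(t,400)]);print(c.shape);cv2.imwrite("pics/s5.png",c)
# expected px of axle inner end at x=194 vs 200 (scene), from lane at measured roller
for X in(194,200):
    d=(X-20)/1000;p=np.array([.4525+.026+.018*d,-.0245+d*.985,.058+d*.1736]);u=proj("scene",p);print(X,u.round(1),((u-[240,160])*400/180).round())
E
```

```text
11.0 [ 0.4571 -0.1027  0.2493] [-0.01 -0.03 -1.41]
(561, 400, 3)
194 [359.  206.7] [264. 104.]
200 [360.8 205.1] [268. 100.]
```

View pics/s5.png

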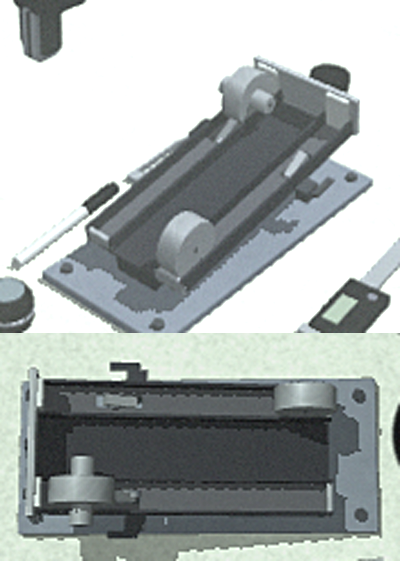

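The axle roller sits at the top with its catch up behind it (scene 248,95). The plain roller is still at the foot, and the hand is clear.

```bash
python3 -c "
from bench import r
print(r.hand_in())"
```

```text
the job is handed in; nothing more can be done
None
```

The job is done and handed in at about 11 s on the robot's clock, well under the 38 s limit. I pushed the axle roller, which was in the left lane, steadily up to its top stop with the closed fingertips. It took about 3 N on the way, and the force rose to 7.7 N when it met the stop. I then backed off slowly and lifted the hand clear.

**Last checks:**
- **Axle roller:** about a second after the fingers left it, it was still at the top. Its axle end was at about (268,101) in the final scene picture, against a predicted (264,104) to (268,100).
- **Catch:** it looks raised behind the roller. Its tip was where I saw it raised at the start.
- **Plain roller and bench:** the plain roller is at the foot of its lane, and the parts of the bench in the final picture look undisturbed. I did not view the rest again.
- **Robot:** it is touching nothing. The last force reading was 1.4 N, which I took as sensor noise because the hand was about 15 cm above the track.

**Not settled:** at this resolution I can't tell whether the roller rests on the nose (x = 194 mm) or against the stop (x = 200 mm). It does hold by itself. No check failed.

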